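# Pack out and wedge a vial box on the shaker platform

## Task

The vial box stands loose on the shaker's platform between the tapered rail and the sprung rail, and would rattle: slot packing plates from the stand, one after another, upright and fully down on the platform between the box and the tapered rail, as many as it takes for the wedge to bite but still have room (unused ones stay in the stand). Then slide the wedge down between the last plate and the tapered rail, slope against slope, and press it until the row is tight and the sprung rail has been pushed back about half of its 8 mm travel. Finish while holding it: keep the wedge gripped down at that depth and do not let go, so that it cannot work loose while I do up the lock screw; leave the other things on the table where they are.

Things in the scene. Friction and masses are not known exactly. Their poses are not given: they have to be found in the camera images.
- shaker: orbital shaker, white housing, square aluminium platform 190 x 190 mm, its top 70 mm above the table; fixed. Origin at the table under its centre, x from the tapered rail to the sprung rail (away from the robot, within 0.2 rad), y along the rails, z up. Behind the sprung rail, on the +x side, is its end block with a black lock screw, 118 mm above the table
- sprung_rail (a joint): travel of the sprung rail along the shaker's +x: 0 = at rest, pushed back up to 0.008 m against two springs (3.5 N per mm in all, no preload). It springs back by itself
- sprung_rail_face (a point): centre of the sprung rail's upright front face, 150 mm long, 45 mm high, 23.5 mm above the platform; it looks to the shaker's -x and at rest is 42 mm from the shaker's centre. The vial box stands 0.5 to 1.5 mm in front of it
- taper_rail: aluminium rail bolted on the near side of the platform, 100 mm long (y), 50 mm high. Origin on the platform at the foot of its sloping face, mid-length; axes as the shaker's. At height h the face lies at x = -h/3, so the gap to the box is 16.7 mm wider at the top. At the foot the gap is 10.5 to 17.5 mm with the box against the resting sprung rail. Its 7 mm high flange ends at x = -47 mm
- vial_box: grey open vial box, 62 (x) x 150 (y) x 48 mm high, about 0.35 kg, with seven capped vials in it that reach 59 mm above the platform; loose on the platform, axes as the shaker's. Origin at the centre of its underside: its near face is at x = -31 mm
- plate_1: packing plate, aluminium, 45 g, one of three alike: upright, 5 mm thick (x), 50 mm wide (y), 48 mm high, with a finger tab on top 26 mm wide (y), 5 mm thick, from 48 to 78 mm height, upper corners rounded. Origin at the centre of its underside. Stands in a 7 mm slot of the stand, underside 6 mm above the table. Grip the tab by its two narrow sides, fingers closing along y
- plate_2: packing plate, aluminium, 45 g, one of three alike: upright, 5 mm thick (x), 50 mm wide (y), 48 mm high, with a finger tab on top 26 mm wide (y), 5 mm thick, from 48 to 78 mm height, upper corners rounded. Origin at the centre of its underside. Stands in a 7 mm slot of the stand, underside 6 mm above the table. Grip the tab by its two narrow sides, fingers closing along y
- plate_3: packing plate, aluminium, 45 g, one of three alike: upright, 5 mm thick (x), 50 mm wide (y), 48 mm high, with a finger tab on top 26 mm wide (y), 5 mm thick, from 48 to 78 mm height, upper corners rounded. Origin at the centre of its underside. Stands in a 7 mm slot of the stand, underside 6 mm above the table. Grip the tab by its two narrow sides, fingers closing along y
- wedge: white slippery wedge, 80 g, 50 mm wide (y), body 50 mm high. Origin at the level of its underside, under the middle of its tab. Upright face at x = +18 mm; the sloping face is at x = 6 mm - h/3 at height h (12 mm thick at the bottom; same slope as the tapered rail). Stands in the end slot of the stand, underside 6 mm above the table, upright face to the stand's +x
- wedge_tab (a point): middle of the wedge's grip tab, 66 mm above its underside; tab 26 mm wide (y), 12 mm thick (x), from 50 to 82 mm height. In the gap the wedge sinks 3 mm per mm that it spreads the row; if the plates leave r mm at the rail's foot it starts to bind with its underside 3 x (12 - r) mm above the platform. Pressing to half the travel takes about 12 to 20 N
- stand: black slotted stand of the plates, 126 x 62 mm, fixed on the table. Origin at the table; three plates stand across it at x = -38, -12 and +14 mm, the wedge's origin at x = +45 mm; slot walls reach 32 mm above the table
- dropper_bottle: amber dropper bottle with a black bulb, 33 mm across, 107 mm tall; a bystander
- tape_roll: roll of yellow label tape lying flat, 78 mm across, 19 mm high; a bystander
- marker: black and white felt marker lying on the table, 130 mm long; a bystander
Not all that is in view belongs to the job. Leave any green look-alike of the plate_3 alone.

How it is judged:
By the outcome, as a careful person would: the job done as asked, in the order asked, and still so for the second after the job is handed in, while the arm keeps its last pose, push and grip.
It also fails if it takes over 70 s, if anything falls off the work surface, if the arm or the gripper's body presses on something with over 40 N, if the wrist force passes 120 N, or if a joint passes its speed limit or range.

## Robot

A 6-joint arm with a two-finger parallel gripper is mounted at the origin on a cart in front of the work surface, level with it; the furniture and walls round the work are solid. World frame = base frame: x ahead of the robot, y to its left, z up, the work surface at z = 0. Lengths are in m, angles in rad, forces in N, time in s.
With the tool pointing down it reaches from about 0.35 to 0.775 m from the base axis. Payload 5.5 kg.
Tool frame: the origin (TCP) lies on the centre line of the jaws, within the pads' length; the fingertips stand 11 mm ahead of it and the grasp point (between the pads) lies 8 mm behind it; z points along the fingers, y is the line along which they close (so a half turn about z gives the same grasp; the last joint's range is limited). The gripper opens to 85 mm and grips with 20 to 120 N. Pads are 22 mm wide; open, the fingers measure 114 mm over their backs; the gripper's body (76 mm by 85 mm) begins 54 mm behind the grasp point. The pads swing forward as they close: fully open they stand 13 mm farther back than shut.
Start: joints at [-1.356, 0.313, 0.046, 1.304, 0, 1.431], TCP at [0.2, -0.539, 0.242] pointing down, gripper open.
Joint ranges: [-2.76, 2.76], [-0.86, 1.69], [-1.03, 1.26], [-2.2, 2.34], [-1.47, 1.5], [-3.14, 3.14]. Speed limits (rad/s): [2.57, 2.57, 3.14, 3.14, 3.14, 3.14].

## Interface

Orientations are given as a unit quaternion [w, x, y, z].
In Python, from workcell import get_state, eyes, env gives the robot as it stands.
- The arm moves only by the shell command python3 -m inch 'ROWS' [OPENING] [FORCE]. ROWS is JSON, one flat list of numbers, 4 for each row, row after row: the shift along the tool's x, y, z in cm, then the turn about the tool's z in rad. A call has exactly 5 rows; each row shifts and turns the commanded pose from where the row before left it, along the tool's axes as they then stand; what a row does not reach is not made up. A row lasts 1/12 s, in which the tool goes at most 41.7 mm and 7.16 degrees, less where a joint would pass 70% of its speed; a pose out of reach is approached as far as the arm can. A call is refused whole if a number of a shift passes 4.17 or a number of a turn 0.125, either way. A call with a gripper value outside its range is refused whole. OPENING is the opening, from -1 (shut) to 1 (fully open), set as the call begins (- or left out, the last holds). The fingers move at their own pace and stop on an object; FORCE is the grip in N (left out, the last holds). Time passes only in rows, so rows that do not move let the fingers close, or fill a call up. It gives the time, the measured TCP pose, the force, the opening and the grip force at its end, in the units of the state.
- get_state(): the state, without advancing time (a new reading comes with each control period).
- eyes.read_camera(name): name is "scene" or "top" or "wrist"; returns the picture (384x512x3 uint8, red, green, blue); there is no depth.
- eyes.camera_info(name): a dict with "fovy" (degrees; the focal length in pixels is half the picture's height over the tangent of half this angle, whatever the lens; pixels are square), "cx", "cy" (the principal point, pixels), "D" ([k1, k2, p1, p2, k3] as OpenCV has them; the pictures are not rectified), "xyz" and "orientation" of the camera in the world. Camera axes: x right, y down, z forward; pixel columns grow to the right and rows downward; lengths in m; the calibration is good to about 2 mm. A picture is of the moment at which its call begins: read the wrist's pose just before it. camera_info takes no time and is no camera call; for the wrist camera it gives the pose at the moment of the call.
- env.hand_in(): hands the job in; it is judged then, once.
The state is a dict: "clock": time; "joint_pos": joint angles; "qvel": joint speeds; "tau": joint torques, N m; "tcp_pos": TCP position; "orientation": TCP orientation; "wrist_force": force on the tool from outside, world axes, zero at the start; "ft_torque": the same for the moment, N m; "finger_gap": finger opening in m; "grip_force": force on a finger pad.
Only numpy, scipy, OpenCV 4.12 (cv2) and the standard library are available. Lean on these libraries where they do the work, as an engineer would, in place of code of your own. Each camera call takes 0.05 s, during which the arm holds its last target. There are 200 camera calls.

## Working session

There is one attempt and no reset: what is moved stays moved. The work goes in short steps, Python scripts to look and compute and a shell command to move; the robot and the scene stay as the last step left them, time stands still between calls to the robot, and variables do not carry over. Pictures are saved under pics/ and viewed, at most 10 in all, crops included, and the job is handed in when it is done.

```bash
mkdir -p pics; ls
python3 - <<'E'
from workcell import get_state, eyes, env
import cv2,numpy as np
s=get_state();print({k:np.round(v,3).tolist() for k,v in s.items()})
ims=[]
for n in("scene","top"):
    im=eyes.read_camera(n);cv2.imwrite(f"pics/{n}0.png",im[:,:,::-1]);i=eyes.camera_info(n);print(n,i)
E
```

```text
pics
{'clock': 0.0, 'joint_pos': [-1.356, 0.314, 0.045, 1.304, 0.0, 1.431], 'qvel': [0.001, -0.0, -0.001, 0.001, 0.003, -0.001], 'tau': [-0.001, -48.062, 29.853, 0.019, -0.0, 0.0], 'tcp_pos': [0.2, -0.539, 0.241], 'orientation': [-0.001, 0.984, 0.176, -0.0], 'wrist_force': [0.378, 0.474, 0.401], 'ft_torque': [0.041, 0.014, 0.01], 'grip_force': 0.0, 'finger_gap': 0.085}
scene {'fovy': 45.14224105591761, 'cx': 252.6698703852221, 'cy': 189.88936694334134, 'D': array([-0.18140883,  0.        ,  0.        ,  0.        ,  0.        ]), 'xyz': array([0.18233096, 0.65833955, 0.68964102]), 'orientation': array([ 0.13336126, -0.28039604,  0.87228254, -0.37777772])}
top {'fovy': 47.98355650170839, 'cx': 256.1244832650322, 'cy': 197.08314179942374, 'D': array([-0.10718568,  0.        ,  0.        ,  0.        ,  0.        ]), 'xyz': array([0.43576823, 0.11352393, 1.06027834]), 'orientation': array([-0.04424202,  0.70724749, -0.70426148,  0.04312068])}
```

View pics/top0.png

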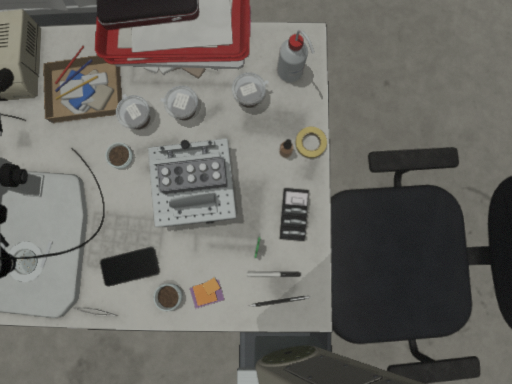

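View pics/scene0.png

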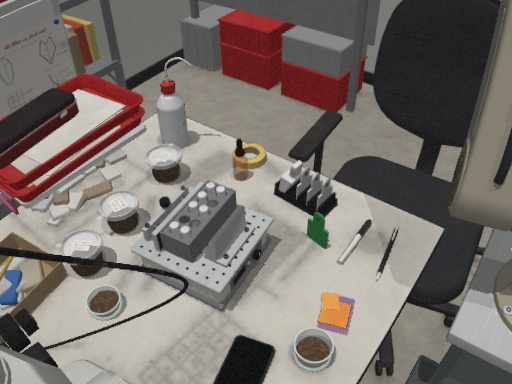

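The top view shows the stand at about (295,213), with the white wedge at its far (+x) end around (298,198). The three metal plates are at about (295,209), (294,222) and (293,235). The shaker is at (193,182). Candidates for a plate are the three metal plates in the stand and the green look-alike at top (259,245), scene (317,228). The green one stays where it is. Next is one close crop with measurements.

```bash
cat > h.py <<'E'
import numpy as np,cv2
from scipy.spatial.transform import Rotation as R
from workcell import get_state, eyes, env
def rot(q): return R.from_quat([q[1],q[2],q[3],q[0]]).as_matrix()
def K(i):
    f=192/np.tan(np.radians(i["fovy"]/2)); return np.array([[f,0,i["cx"]],[0,f,i["cy"]],[0,0,1]])
def onplane(i,px,z):
    p=cv2.undistortPoints(np.array(px,float).reshape(-1,1,2),K(i),i["D"])[:,0]
    d=np.c_[p,np.ones(len(p))]@rot(i["orientation"]).T
    return i["xyz"]+d*((z-i["xyz"][2])/d[:,2])[:,None]
def proj(i,P):
    M=rot(i["orientation"]).T; t=-M@i["xyz"]
    return cv2.projectPoints(np.array(P,float).reshape(-1,1,3),cv2.Rodrigues(M)[0],t,K(i),i["D"])[0][:,0]
def snap(n,name):
    i=eyes.camera_info(n); im=eyes.read_camera(n)[:,:,::-1].copy(); cv2.imwrite(f"pics/{name}.png",im); return i,im
E
python3 - <<'E'
from h import *
im=cv2.imread("pics/top0.png");i=eyes.camera_info("top")
c=cv2.resize(im[130:255,140:320],None,fx=4.4,fy=4.4,interpolation=cv2.INTER_CUBIC);cv2.imwrite("pics/crop0.png",c)
print(onplane(i,[(295,213),(298,199)],0.03),onplane(i,[(193,182)],.07))
w=eyes.camera_info("wrist");print(w); s=get_state();T=rot(s["orientation"])
print(T, T.T@(w["xyz"]-s["tcp_pos"]), T.T@rot(w["orientation"]))
E
```

```text
[[0.52571832 0.02206025 0.03      ]
 [0.55955717 0.01460927 0.03      ]] [[0.59361291 0.26255611 0.07      ]]
{'fovy': 70.0912139263804, 'cx': 255.11965262460038, 'cy': 193.0303374986153, 'D': array([-0.02349283,  0.        ,  0.        ,  0.        ,  0.        ]), 'xyz': array([ 0.26284146, -0.5148061 ,  0.37308665]), 'orientation': array([ 0.11045944,  0.8134682 , -0.56569976, -0.07779449])}
[[ 9.37730464e-01  3.47363573e-01 -3.53437399e-04]
 [ 3.47363682e-01 -9.37729140e-01  1.59140561e-03]
 [ 2.21367789e-04 -1.61508083e-03 -9.99998671e-01]] [ 0.06760309 -0.00072756 -0.13157205] [[ 5.33262225e-04 -9.63435027e-01 -2.67941533e-01]
 [ 9.99999858e-01  5.07858702e-04  1.64115232e-04]
 [-2.20379238e-05 -2.67941582e-01  9.63435160e-01]]
```

View pics/crop0.png

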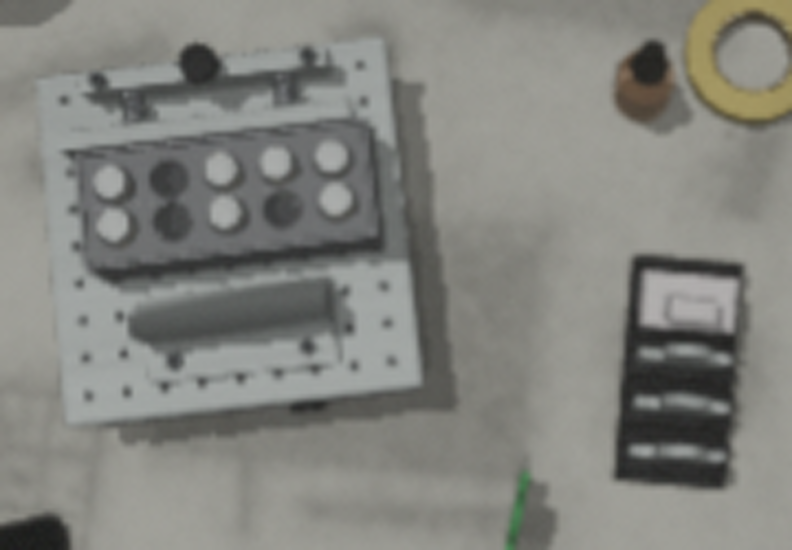

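The crop shows the wedge tab at crop (693,310) and the three metal plate tabs at (685,352), (680,402) and (677,452), with the green look-alike at (517,510). The plates and wedge in the black stand are the right ones. The shaker's platform corners are at crop (40,78), (385,40), (420,385) and (68,422).

Run:
```python
from h import *
i=eyes.camera_info("top")
f=lambda p:np.array(p)/4.4+[140-.4,130-.4]
np.set_printoptions(precision=4,suppress=True)
C=onplane(i,f([(40,78),(385,40),(420,385),(68,422)]),.07);c=C.mean(0)
print("shaker",C,c); 
x=(C[0]+C[1]-C[2]-C[3]);print(np.arctan2(x[1],x[0]),np.linalg.norm(x)/2)
S=onplane(i,f([(632,255),(743,263),(727,487),(614,478)]),.032);x=S[0]+S[1]-S[2]-S[3]
print("stand",S.mean(0),np.arctan2(x[1],x[0]),np.linalg.norm(x)/2)
print("wedge",onplane(i,f([(693,310)]),.088),"plates",onplane(i,f([(685,352),(680,402),(677,452)]),.084))
```

```text
shaker [[0.6765 0.3702 0.07  ]
 [0.6973 0.1844 0.07  ]
 [0.5122 0.1636 0.07  ]
 [0.4917 0.3485 0.07  ]] [0.5944 0.2667 0.07  ]
0.11425868772903931 0.1861603727197365
stand [0.5239 0.0248 0.032 ] -0.08150773802375576 0.12241368816821302
wedge [[0.5502 0.0222 0.088 ]] plates [[0.5288 0.0262 0.084 ]
 [0.5029 0.0289 0.084 ]
 [0.4771 0.0306 0.084 ]]
```

```bash
python3 -m inch '[2.9,-2.6,-1,0, 2.9,-2.6,-1,0, 2.9,-2.6,-1,0, 2.9,-2.6,-1,0, 2.9,-2.6,-1,0]' -0.05 100; python3 -m inch '[3,-2.7,0,0, 3,-2.7,0,0, 3,-2.7,0,0, 3,-2.7,0,0, 3,-2.7,0,0]';python3 -m inch '[3,-2.7,0.6,0, 3,-2.7,0.6,0, 3,-2.7,0.6,0, 3,-2.7,0.6,0, 3,-2.7,0.6,0]';python3 -m inch '[2.9,-2.6,1,0.087, 0,0,1,0.087, 0,0,1,0.087, 0,0,1,0.087, 0,0,1,0.087]'
```

```text
clock: 0.52
tcp_pos: [0.2908, -0.3651, 0.2922]
orientation: [-0.0, 0.984, 0.176, -0.0]
wrist_force: [2.2, -0.0, 0.2]
finger_gap: 0.0406
grip_force: 0.0
clock: 0.93
tcp_pos: [0.3845, -0.1863, 0.2922]
orientation: [-0.0, 0.984, 0.176, -0.0]
wrist_force: [0.5, -0.4, 0.2]
finger_gap: 0.0406
grip_force: 0.0
clock: 1.35
tcp_pos: [0.4784, -0.0075, 0.2619]
orientation: [0.0, 0.984, 0.177, -0.0]
wrist_force: [1.5, -0.7, 0.0]
finger_gap: 0.0406
grip_force: 0.0
clock: 1.77
tcp_pos: [0.4959, 0.0256, 0.2112]
orientation: [0.0, 0.999, -0.042, -0.001]
wrist_force: [0.3, -0.8, 0.2]
finger_gap: 0.0406
grip_force: 0.0
```

Run:
```python
from h import *
i,im=snap("wrist","w1");s=get_state();print(i["xyz"],i["orientation"],s["tcp_pos"],s["orientation"])
cv2.imwrite("pics/w1b.png",cv2.resize(im,None,fx=1.56,fy=1.56,interpolation=cv2.INTER_CUBIC))
```

```text
[0.56322176 0.0205458  0.34272904] [-0.09201963 -0.67100202  0.7289131   0.09987174] [0.49487021 0.0254625  0.20930888] [-8.90974603e-05  9.99041919e-01 -4.37135808e-02 -2.08779636e-03]
```

View pics/w1b.png

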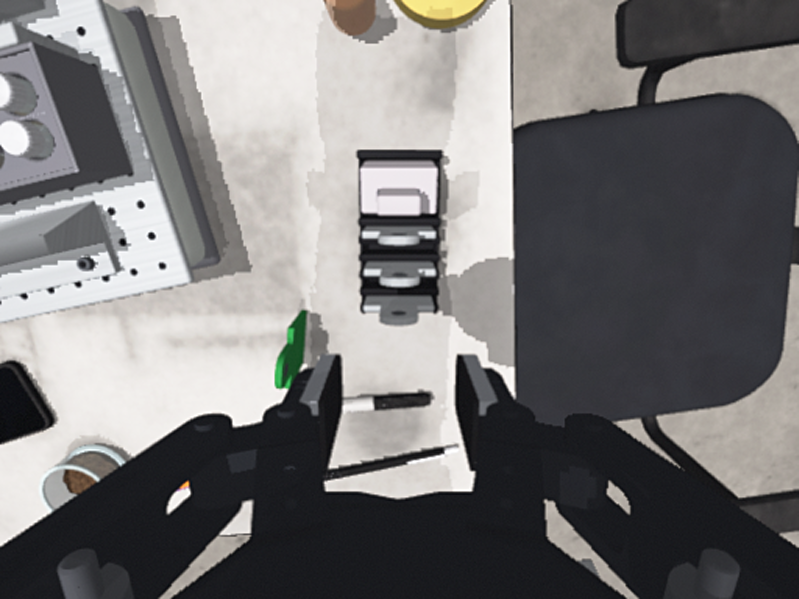

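The wrist view (1.56x) shows the wedge tab top at (399,~190–213). The lower ends of the plate tabs are at (399,246), (399,288) and (399,323). The green look-alike is at (290,350). The scene matches the description.

```bash
cat > m.py <<'E'
from h import *
np.set_printoptions(precision=4,suppress=True)
i=dict(xyz=np.array([0.56322176,0.0205458,0.34272904]),orientation=[-0.09201963,-0.67100202,0.7289131,0.09987174]);i={**eyes.camera_info("wrist"),**i}
g=lambda p:(np.array(p,float)+.5)/1.56-.5
print("tabs lower",onplane(i,g([(399,246),(399,288),(399,323)]),.084))
print("wedge tab top corners",onplane(i,g([(377,190),(421,190),(421,214),(377,214)]),.088))
print("stand far corners/near",onplane(i,g([(358,151),(442,151),(361,310),(438,312)]),.032))
print("wedge body top upper edge",onplane(i,g([(364,161),(438,161)]),.056))
print("platform near +y..",onplane(i,g([(190,282),(0,320)]),.07))
E
python3 m.py
python3 - <<'E'
from h import *
im=cv2.imread("pics/w1.png")
cv2.imwrite("pics/w1c.png",cv2.resize(im[85:220,220:290],None,fx=4.4,fy=4.4,interpolation=cv2.INTER_NEAREST))
E
```

```text
tabs lower [[0.526  0.0232 0.084 ]
 [0.4998 0.0253 0.084 ]
 [0.4769 0.0272 0.084 ]]
wedge tab top corners [[0.56   0.0331 0.088 ]
 [0.5579 0.0078 0.088 ]
 [0.5442 0.0087 0.088 ]
 [0.5464 0.0344 0.088 ]]
stand far corners/near [[ 0.5863  0.0465  0.032 ]
 [ 0.5816 -0.0113  0.032 ]
 [ 0.4723  0.0565  0.032 ]
 [ 0.4659 -0.0018  0.032 ]]
wedge body top upper edge [[ 0.5782  0.0413  0.056 ]
 [ 0.5743 -0.0059  0.056 ]]
platform near +y.. [[0.5118 0.1624 0.07  ]
 [0.4967 0.3002 0.07  ]]
```

View pics/w1c.png

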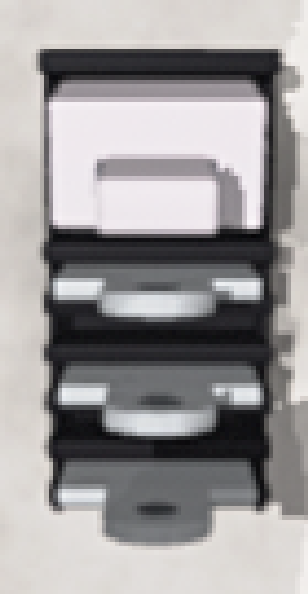

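```bash
cat >> m.py <<'E'
print('---')
g=lambda p:(np.array(p,float)+.5)/4.4-.5+[220,85]
print("shoulder back edges",onplane(i,g([(77,300),(77,409),(80,503)]),.054))
print("tab back edges",onplane(i,g([(157,318),(160,436),(157,545)]),.084))
print("wedge body top: far edge, bright start, tab far edge, bright start, near",onplane(i,g([(157,80),(157,100)]),.056),onplane(i,g([(157,158),(157,177),(157,234)]),.088))
E
python3 m.py | sed '1,/---/d'
```

```text
shoulder back edges [[0.5282 0.0424 0.054 ]
 [0.5017 0.0451 0.054 ]
 [0.4777 0.0468 0.054 ]]
tab back edges [[0.5266 0.0234 0.084 ]
 [0.5005 0.0249 0.084 ]
 [0.4752 0.0276 0.084 ]]
wedge body top: far edge, bright start, tab far edge, bright start, near [[0.5766 0.0192 0.056 ]
 [0.5722 0.0196 0.056 ]] [[0.5599 0.0206 0.088 ]
 [0.5561 0.0209 0.088 ]
 [0.5446 0.0219 0.088 ]]
```

```bash
python3 -m inch '[-0.86,0,2.6,0, -0.86,0,2.6,0, 0,0,2.6,0, 0,0,2.6,0, 0,0,1.4,0]'; python3 -m inch '[0,0,1.2,0, 0,0,0,0, 0,0,0,0, 0,0,0,0, 0,0,0,0]'
python3 - <<'E'
from h import *
i,im=snap("wrist","w2");print(i["xyz"],i["orientation"])
cv2.imwrite("pics/w2c.png",cv2.resize(im[60:340,130:390],None,fx=2.1,fy=2.1,interpolation=cv2.INTER_CUBIC))
E
```

```text
clock: 2.23
tcp_pos: [0.4772, 0.0264, 0.0917]
orientation: [-0.0, 0.999, -0.039, -0.002]
wrist_force: [-0.1, 0.6, 0.3]
finger_gap: 0.0405
grip_force: 0.0
clock: 2.65
tcp_pos: [0.48, 0.0261, 0.0834]
orientation: [0.0, 0.999, -0.04, 0.001]
wrist_force: [0.0, -0.4, -0.3]
finger_gap: 0.0405
grip_force: 0.0
[0.54691798 0.02136704 0.2151041 ] [-0.09114796 -0.67237863  0.72793265  0.09855495]
```

View pics/w2c.png

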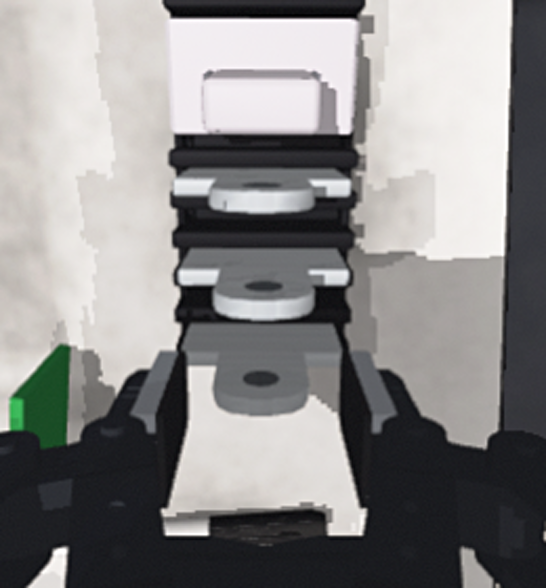

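The jaws straddle plate 1's tab at crop (262,380), centred between the fingers at 160 and 370. I'll go slightly lower and grip.

```bash
python3 -m inch '[-0.15,0,0.4,0, 0,0,0,0, 0,0,0,0, 0,0,0,0, 0,0,0,0]' -1 60;python3 -m inch '[0,0,0,0, 0,0,0,0, 0,0,-2,0, 0,0,-2,0, 0,0,-2,0]'
```

```text
clock: 3.12
tcp_pos: [0.4782, 0.0264, 0.0789]
orientation: [-0.0, 0.999, -0.04, 0.001]
wrist_force: [0.2, 1.2, 5.7]
finger_gap: 0.0231
grip_force: 58.7
clock: 3.53
tcp_pos: [0.4766, 0.0264, 0.1382]
orientation: [0.0, 0.999, -0.04, -0.001]
wrist_force: [-0.5, -0.5, -0.8]
finger_gap: 0.0233
grip_force: 59.1
```

```bash
python3 -m inch '[0,0,-4,0, 0,0,-4,0, 0,-3,-2.5,0, -0.6,-4,0,0, -0.6,-4,0,0]';python3 -m inch '[-0.6,-4,0,0, -0.6,-4,0,0, 0,-3.8,0,0, 0,0,0,-0.097, 0,0,0,-0.097]';python3 -m inch '[0,0,0,0, 0,0,0,0, 0,0,0,0, 0,0,0,0, 0,0,0,0]'
python3 - <<'E'
from h import *
i,im=snap("wrist","w3");print(i["xyz"],i["orientation"])
cv2.imwrite("pics/w3c.png",cv2.resize(im[0:300],None,fx=1.56,fy=1.56,interpolation=cv2.INTER_CUBIC))
E
```

```text
clock: 3.95
tcp_pos: [0.4717, 0.086, 0.2462]
orientation: [-0.021, 1.0, -0.006, 0.002]
wrist_force: [0.8, -1.4, -0.7]
finger_gap: 0.0228
grip_force: 59.1
clock: 4.37
tcp_pos: [0.4589, 0.1396, 0.2508]
orientation: [-0.045, 0.99, 0.135, 0.002]
wrist_force: [-0.8, -0.4, -0.5]
finger_gap: 0.023
grip_force: 59.1
clock: 4.78
tcp_pos: [0.4595, 0.1387, 0.2511]
orientation: [-0.045, 0.99, 0.131, 0.002]
wrist_force: [0.4, -0.1, -0.8]
finger_gap: 0.023
grip_force: 59.1
[0.52553925 0.14509701 0.38324254] [ 0.07405826  0.79059118 -0.59736403 -0.11241518]
```

View pics/w3c.png

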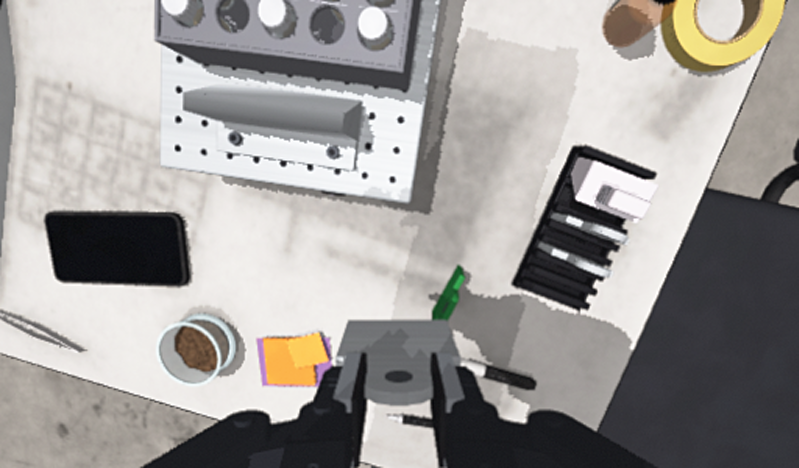

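The view shows the rail foot line, the box and the platform at top-left. The plate is held well at crop (398,350), but the tool has tilted and stalled, so I'll check the joints.

Run:
```python
from h import *
s=get_state();print(np.round(s["joint_pos"],3),np.round(rot(s["orientation"]),3))
```

```text
[ 0.07   0.118 -0.183  1.271  0.091  2.947] [[ 0.965  0.261 -0.008]
 [ 0.26  -0.961  0.09 ]
 [ 0.016 -0.089 -0.996]]
```

```bash
python3 -m inch '[0,0,0,-0.125, 0,0,0,-0.125, 0,0,0,-0.125, 0,0,0,-0.125, 0,0,0,-0.125]'
python3 - <<'E'
from h import *
s=get_state();print(np.round(s["joint_pos"],3),np.round(rot(s["orientation"]),3))
E
```

```text
clock: 5.25
tcp_pos: [0.4595, 0.1388, 0.2512]
orientation: [-0.042, 0.9, 0.433, 0.016]
wrist_force: [-0.3, -0.5, -0.5]
finger_gap: 0.0229
grip_force: 59.1
[ 0.07   0.118 -0.183  1.271  0.091  2.316] [[ 0.625  0.78  -0.008]
 [ 0.778 -0.622  0.09 ]
 [ 0.066 -0.062 -0.996]]
```

```bash
for k in 1 2 3 4 5 6 7; do :; done
python3 -m inch '[0,0,0,-0.125, 0,0,0,-0.125, 0,0,0,-0.125, 0,0,0,-0.125, 0,0,0,-0.125]' >/dev/null
python3 -m inch '[0,0,0,-0.125, 0,0,0,-0.125, 0,0,0,-0.125, 0,0,0,-0.125, 0,0,0,-0.125]' >/dev/null
python3 -m inch '[0,0,0,-0.125, 0,0,0,-0.125, 0,0,0,-0.125, 0,0,0,-0.125, 0,0,0,-0.125]' >/dev/null
python3 -m inch '[0,0,0,-0.125, 0,0,0,-0.125, 0,0,0,-0.125, 0,0,0,-0.125, 0,0,0,-0.125]' >/dev/null
python3 -m inch '[0,0,0,-0.125, 0,0,0,-0.125, 0,0,0,-0.125, 0,0,0,-0.125, 0,0,0,-0.125]' >/dev/null
python3 -m inch '[0,0,0,-0.125, 0,0,0,-0.125, 0,0,0,-0.125, 0,0,0,-0.125, 0,0,0,-0.125]' >/dev/null
python3 -m inch '[0,0,0,-0.125, 0,0,0,-0.125, 0,0,0,-0.125, 0,0,0,-0.125, 0,0,0,-0.125]' >/dev/null
python3 -m inch '[0,0,0,-0.125, 0,0,0,-0.125, 0,0,0,-0.125, 0,0,0,-0.125, 0,0,0,-0.125]'
cat > st.py <<'E'
from h import *
s=get_state();T=rot(s["orientation"]);print("t",round(s["clock"],2),"J",np.round(s["joint_pos"],3),"p",np.round(s["tcp_pos"],4),"yaw",round(np.arctan2(T[1,0],T[0,0]),4),"z",np.round(T[:,2],3))
E
python3 st.py
```

```text
clock: 8.58
tcp_pos: [0.4595, 0.1388, 0.2512]
orientation: [-0.044, 0.98, -0.192, -0.012]
wrist_force: [-0.3, 0.5, 0.4]
finger_gap: 0.0232
grip_force: 59.1
t 8.58 J [ 0.07   0.118 -0.183  1.271  0.091 -2.684] p [0.4595 0.1388 0.2512] yaw -0.3858 z [-0.008  0.09  -0.996]
```

Next I turn on into the lower limit in small steps and watch j5.

```bash
python3 -m inch '[0,0,0,-0.125, 0,0,0,-0.125, 0,0,0,-0.1, 0,0,0,-0.05, 0,0,0,-0.05]'>/dev/null; python3 st.py; python3 -m inch '[0,0,0,-0.05, 0,0,0,-0.05, 0,0,0,-0.05, 0,0,0,0, 0,0,0,0]'>/dev/null; python3 st.py
```

```text
t 9.0 J [ 0.07   0.118 -0.183  1.271  0.091 -3.13 ] p [0.4595 0.1388 0.2513] yaw 0.0591 z [-0.008  0.09  -0.996]
t 9.42 J [ 0.162  0.126 -0.173  1.263  0.063 -3.14 ] p [0.4548 0.174  0.2512] yaw 0.1609 z [-0.001  0.064 -0.998]
```

```bash
python3 -m inch '[0,0,0,-0.05, 0,0,0,-0.05, 0,0,0,-0.05, 0,0,0,0, 0,0,0,0]'>/dev/null; python3 st.py; python3 -m inch '[0,0,0,-0.05, 0,0,0,-0.03, 0,0,0,0, 0,0,0,0, 0,0,0,0]'>/dev/null; python3 st.py
```

```text
t 9.83 J [ 0.26   0.136 -0.16   1.258  0.031 -3.14 ] p [0.4463 0.2108 0.2512] yaw 0.2586 z [ 0.009  0.035 -0.999]
t 10.25 J [ 0.311  0.142 -0.152  1.257  0.014 -3.141] p [0.4404 0.2301 0.2512] yaw 0.3103 z [ 0.014  0.02  -1.   ]
```

```bash
python3 -m inch '[0,0,0,-0.05, 0,0,0,-0.017, 0,0,0,0, 0,0,0,0, 0,0,0,0]'>/dev/null; python3 st.py
```

```text
t 10.67 J [ 0.355  0.148 -0.146  1.257 -0.    -3.141] p [0.4345 0.2465 0.2512] yaw 0.3542 z [ 0.019  0.007 -1.   ]
```

Run:
```python
from h import *
i,im=snap("wrist","w4")
np.savez("w4.npz",**{k:np.array(v) for k,v in i.items()})
c=np.array([.594,.267]);X=np.array([np.cos(.114),np.sin(.114)]);Y=np.array([-X[1],X[0]])
P=[np.r_[c+X*a+Y*b,.07] for a in(-.065,-.02) for b in(-.08,.08)]
q=proj(i,P);print(q)
lo=np.maximum(q.min(0)-12,0).astype(int);hi=(q.max(0)+12).astype(int);f=min(800/(hi-lo)[0],600/(hi-lo)[1]);print(lo,hi,f)
f=min(np.floor(f*10)/10,5);cv2.imwrite("pics/w4c.png",cv2.resize(im[lo[1]:hi[1],lo[0]:hi[0]],None,fx=f,fy=f,interpolation=cv2.INTER_CUBIC))
print(f)
```

```text
[[344.50690759 114.22469637]
 [202.62421379  77.31266532]
 [357.52468399  72.07386055]
 [211.14049267  32.50398348]]
[190  20] [369 126] 4.4692737430167595
4.4
```

View pics/w4c.png

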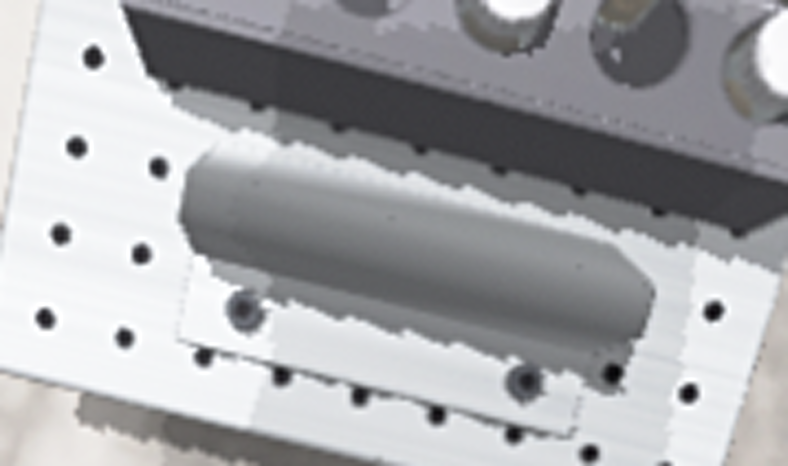

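The crop shows the box's foot line from (155,80) to (740,236). The rail's foot corner is at about (600,243), the flange edge runs from (180,340) to (575,435), and the platform's hole rows are visible.

Run:
```python
from h import *
np.set_printoptions(precision=4,suppress=True)
i={**np.load("w4.npz")}
g=lambda p:(np.array(p,float)+.5)/4.4-.5+[190,20]
W=lambda p,z:onplane(i,g(p),z)[:,:2]
row=W([(45,318),(125,338),(204,357),(282,376),(360,396),(437,415),(513,434),(590,453)],.07)
d=row[0]-row[-1];yaw=np.arctan2(-d[0],d[1]);print("yaw",yaw,"pitch",np.linalg.norm(d)/7)
col=W([(93,57),(77,147),(61,234),(45,318)],.07);d2=col[0]-col[-1];print("yaw2",np.arctan2(d2[1],d2[0]),np.linalg.norm(d2)/3)
yaw=.114
Rm=np.array([[np.cos(yaw),np.sin(yaw)],[-np.sin(yaw),np.cos(yaw)]])
for n,p,z in[("row0",[(45,318),(590,453)],.07),("rowbox",[(340,125),(738,232)],.07),("box foot",[(155,80),(445,160),(740,236)],.07),("box top near",[(122,5),(788,181)],.118),("rail foot",[(600,243),(228,140)],.07),("rail top",[(655,292),(180,215)],.12),("flange",[(180,340),(575,435)],.077),("platform edge",[(0,370),(390,465)],.07),("platform L/R edge",[(20,220),(40,20),(760,350)],.07)]:
    print(n,((W(p,z)-[.594,.267])@Rm.T*1e3).round(1).tolist())
s=get_state();T=rot(s["orientation"]);print(s["tcp_pos"],T.tolist())
```

```text
yaw 0.12192188482666955 pitch 0.020037541782061106
yaw2 0.11972771670976785 0.02004671152141986
row0 [[-80.3, 80.0], [-79.2, -60.2]]
rowbox [[-20.7, 20.1], [-20.3, -79.9]]
box foot [[-21.6, 65.1], [-22.1, -6.2], [-21.1, -80.7]]
box top near [[-21.5, 66.6], [-20.3, -72.4]]
rail foot [[-31.0, -47.9], [-30.2, 45.3]]
rail top [[-47.9, -52.0], [-57.0, 46.6]]
flange [[-77.9, 45.8], [-76.4, -53.7]]
platform edge [[-95.0, 88.6], [-94.2, -11.8]]
platform L/R edge [[-59.5, 90.3], [-15.3, 94.1], [-45.0, -94.1]]
[0.4345 0.2465 0.2512] [[0.9377574529943061, 0.3467767025933769, 0.0188912120335493], [0.34670675398983686, -0.9379477161332072, 0.006964807128083943], [0.020134202031931524, 1.841101005703753e-05, -0.9997972862383516]]
```

```bash
python3 -m inch '[0,0,0,0.125, 0,0,0,0.125, 0,0,0,0.125, 0,0,0,0.125, 0,0,0,0.125]' >/dev/null
python3 -m inch '[0,0,0,0.125, 0,0,0,0.125, 0,0,0,0.125, 0,0,0,0.125, 0,0,0,0.125]' >/dev/null
python3 -m inch '[0,0,0,0.125, 0,0,0,0.125, 0,0,0,0.125, 0,0,0,0.125, 0,0,0,0.125]' >/dev/null
python3 -m inch '[0,0,0,0.125, 0,0,0,0.125, 0,0,0,0.125, 0,0,0,0.125, 0,0,0,0.125]' >/dev/null
python3 -m inch '[0,0,0,0.125, 0,0,0,0.125, 0,0,0,0.125, 0,0,0,0.125, 0,0,0,0.125]' >/dev/null
python3 -m inch '[0,0,0,0.125, 0,0,0,0.125, -3,0,0,0, -3.5,0,0,0, -3.5,0,0,0]' >/dev/null
python3 -m inch '[-2.5,0,0,0, -0.9,-0.2,0,0, 0,0,0,0, 0,0,0,0, 0,0,0,0]'; python3 st.py
```

```text
clock: 13.63
tcp_pos: [0.5662, 0.2608, 0.2538]
orientation: [0.009, -0.061, 0.998, 0.003]
wrist_force: [0.1, -0.2, 0.0]
finger_gap: 0.023
grip_force: 59.1
t 13.63 J [3.020e-01 3.920e-01 1.860e-01 1.347e+00 1.000e-03 1.810e-01] p [0.5662 0.2608 0.2538] yaw -3.0202 z [ 0.017  0.007 -1.   ]
```

```bash
python3 -m inch '[0.1,-0.1,2.5,0, 0,0,2.5,0, 0,0,2.5,0, 0,0,1.8,0, 0,0,0,0]'; python3 -m inch '[0,0,0.3,0, 0,0,0.2,0, 0,0,0,0, 0,0,0,0, 0,0,0,0]';python3 st.py
```

```text
clock: 14.05
tcp_pos: [0.5644, 0.2599, 0.1572]
orientation: [0.006, -0.061, 0.998, 0.002]
wrist_force: [0.2, -0.1, -1.6]
finger_gap: 0.0228
grip_force: 59.1
clock: 14.47
tcp_pos: [0.5692, 0.2609, 0.1571]
orientation: [0.011, -0.061, 0.998, 0.003]
wrist_force: [-0.6, 0.2, -0.4]
finger_gap: 0.0231
grip_force: 59.1
t 14.47 J [3.010e-01 4.280e-01 4.000e-03 1.124e+00 1.000e-03 1.800e-01] p [0.5692 0.2609 0.1571] yaw -3.0201 z [ 0.021  0.008 -1.   ]
```

```bash
python3 -m inch '[0.15,0,0.4,0, 0,0,0.3,0, 0,0,0.2,0, 0,0,0,0, 0,0,0,0]';python3 st.py; python3 -m inch '[0,0,0.2,0, 0,0,0.2,0, 0,0,0,0, 0,0,0,0, 0,0,0,0]';python3 st.py
```

```text
clock: 14.88
tcp_pos: [0.5671, 0.2605, 0.1464]
orientation: [0.009, -0.061, 0.998, 0.003]
wrist_force: [-0.3, 0.0, 0.2]
finger_gap: 0.0232
grip_force: 59.1
t 14.88 J [ 3.010e-01  4.330e-01 -1.600e-02  1.102e+00  1.000e-03  1.800e-01] p [0.5671 0.2605 0.1464] yaw -3.0202 z [ 0.018  0.007 -1.   ]
clock: 15.3
tcp_pos: [0.5675, 0.2605, 0.143]
orientation: [0.01, -0.061, 0.998, 0.003]
wrist_force: [0.1, -0.4, 0.7]
finger_gap: 0.023
grip_force: 59.3
t 15.3 J [ 3.010e-01  4.350e-01 -2.200e-02  1.093e+00  1.000e-03  1.800e-01] p [0.5675 0.2605 0.143 ] yaw -3.0202 z [ 0.019  0.007 -1.   ]
```

```bash
python3 -m inch '[0,0,0.05,0, 0,0,0.05,0, 0,0,0,0, 0,0,0,0, 0,0,0,0]' - 20; python3 -m inch '[0,0,0.05,0, 0,0,0.05,0, 0,0,0,0, 0,0,0,0, 0,0,0,0]'|grep -E 'tcp|wrist'
```

```text
clock: 15.72
tcp_pos: [0.5681, 0.2606, 0.1428]
orientation: [0.011, -0.061, 0.998, 0.003]
wrist_force: [0.1, -1.9, 5.9]
finger_gap: 0.0227
grip_force: 59.8
tcp_pos: [0.5687, 0.2606, 0.1428]
wrist_force: [-0.5, -2.8, 7.8]
```

```bash
python3 -m inch '[-0.1,0,0,0, 0,0,0,0, 0,0,-0.1,0, 0,0,0,0, 0,0,0,0]';python3 -m inch '[0,0,0,0, 0,0,0,0, 0,0,0,0, 0,0,0,0, 0,0,0,0]' -0.2; python3 -m inch '[0,0,-1,0, 0,0,-2.5,0, 0,0,-3,0, 0,0,-3,0, 0,0,-3,0]'; python3 st.py
```

```text
clock: 16.55
tcp_pos: [0.569, 0.2607, 0.1428]
orientation: [0.011, -0.061, 0.998, 0.003]
wrist_force: [0.1, -1.8, 6.2]
finger_gap: 0.0231
grip_force: 59.8
clock: 16.97
tcp_pos: [0.5681, 0.2607, 0.1414]
orientation: [0.009, -0.061, 0.998, 0.003]
wrist_force: [-0.7, -0.3, 0.4]
finger_gap: 0.0343
grip_force: 0.0
clock: 17.38
tcp_pos: [0.5657, 0.2598, 0.2688]
orientation: [0.01, -0.061, 0.998, 0.003]
wrist_force: [0.6, 0.5, -0.2]
finger_gap: 0.0342
grip_force: 0.0
t 17.38 J [3.010e-01 3.870e-01 2.160e-01 1.379e+00 1.000e-03 1.790e-01] p [0.5657 0.2598 0.2688] yaw -3.0201 z [ 0.019  0.007 -1.   ]
```

Run:
```python
from h import *
i,im=snap("wrist","w5")
np.savez("w5.npz",**{k:np.array(v) for k,v in i.items()})
c=np.array([.594,.267]);X=np.array([np.cos(.121),np.sin(.121)]);Y=np.array([-X[1],X[0]])
P=[np.r_[c+X*a+Y*b,z] for a,b,z in((-.08,-.06,.07),(-.08,.06,.07),(.06,-.06,.12),(.06,.06,.12))]
q=proj(i,P);lo=np.maximum(q.min(0)-8,0).astype(int);hi=(q.max(0)+8).astype(int)
f=min(800/(hi-lo)[0],600/(hi-lo)[1]);f=np.floor(f*10)/10;cv2.imwrite("pics/w5c.png",cv2.resize(im[lo[1]:hi[1],lo[0]:hi[0]],None,fx=f,fy=f,interpolation=cv2.INTER_CUBIC));print(lo,hi,f)
```

```text
[196 120] [317 264] 4.1
```

View pics/w5c.png

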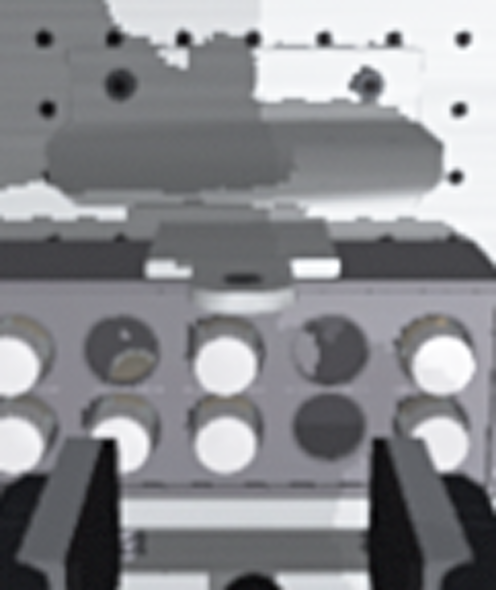

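The plate stands upright between the rail and the box. Its shoulders run from (145,268) to (340,268) and its tab top is at (245,300). I'll measure where it sits and how much room is left.

Run:
```python
from h import *
i={**np.load("w5.npz")}
g=lambda p:(np.array(p,float)+.5)/4.1-.5+[196,120]
yaw=.121;Rm=np.array([[np.cos(yaw),np.sin(yaw)],[-np.sin(yaw),np.cos(yaw)]])
for n,p,z in[("holes",[(44,40),(463,40)],.07),("shoulder top -x,+x edges L,R",[(167,260),(167,277),(316,260),(316,277)],.118),("tab top +x",[(244,312)],.148),("plate ends",[(145,268),(340,268)],.118),("box top near edge",[(60,280),(420,280)],.118),("rail foot",[(100,197),(390,203)],.07),("plate foot",[(140,218),(320,218),(140,206),(310,206)],.07)]:
    print(n,((onplane(i,g(p),z)[:,:2]-[.594,.267])@Rm.T*1e3).round(1).tolist())
s=get_state();print(s["tcp_pos"])
```

```text
holes [[-79.3, -59.5], [-79.4, 60.6]]
shoulder top -x,+x edges L,R [[-26.7, -22.3], [-22.2, -22.4], [-26.7, 16.3], [-22.1, 16.3]]
tab top +x [[-21.9, -2.5]]
plate ends [[-24.6, -28.0], [-24.6, 22.5]]
box top near edge [[-21.4, -50.2], [-21.3, 43.4]]
rail foot [[-33.6, -45.0], [-31.8, 41.5]]
plate foot [[-27.2, -33.3], [-27.2, 20.6], [-30.9, -33.2], [-30.9, 17.6]]
[0.56779278 0.26041556 0.27593853]
```

```bash
python3 -m inch '[0,0,0,0.1, 0,0,0,0.1025, 0,-4,0,0, 0,-4,0,0, 0,-4,0,0]' -0.05 >/dev/null; python3 -m inch '[0,-4,0,0, 0,-4,0,0, 0,-4,0,0, 0,-0.1,2,0, 0,0,3,0]'>/dev/null; python3 -m inch '[0,0,3,0, 0,0,3,0, 0,0,3,0, 0,0,2,0, 0,0,0,0]'; python3 -m inch '[0,0,0,0, 0,0,0,0, 0,0,0,0, 0,0,0,0, 0,0,0,0]'>/dev/null;python3 st.py
```

```text
clock: 18.68
tcp_pos: [0.5463, 0.021, 0.1007]
orientation: [0.005, 0.041, 0.999, 0.004]
wrist_force: [-0.2, 0.2, 0.3]
finger_gap: 0.0406
grip_force: 0.0
t 19.1 J [-0.113  0.33  -0.278  0.943  0.009 -0.032] p [0.5505 0.0207 0.1062] yaw 3.0605 z [ 0.021  0.007 -1.   ]
```

```bash
python3 -m inch '[0,0,1.5,0, 0,0,1,0, 0,0,0.4,0, 0,0,0,0, 0,0,0,0]';python3 -m inch '[0,0,0,0, 0,0,0,0, 0,0,0,0, 0,0,0,0, 0,0,0,0]' -1 20; python3 st.py
```

```text
clock: 19.52
tcp_pos: [0.5498, 0.021, 0.0756]
orientation: [0.009, 0.041, 0.999, 0.004]
wrist_force: [-0.4, 0.1, 0.3]
finger_gap: 0.0405
grip_force: 0.0
clock: 19.93
tcp_pos: [0.5504, 0.0209, 0.0762]
orientation: [0.01, 0.041, 0.999, 0.004]
wrist_force: [-0.1, -0.9, 2.9]
finger_gap: 0.0256
grip_force: 24.9
t 19.93 J [-0.113  0.359 -0.317  0.876  0.009 -0.032] p [0.5504 0.0209 0.0762] yaw 3.0604 z [ 0.02   0.007 -1.   ]
```

```bash
python3 -m inch '[-0.2,0,0,0, 0,0,0,0, 0,0,0,0, 0,0,0,0, 0,0,0,0]'|grep -E 'tcp|wrist'; python3 -m inch '[-0.2,0,0,0, 0,0,0,0, 0,0,0,0, 0,0,0,0, 0,0,0,0]'|grep -E 'tcp|wrist';python3 -m inch '[-0.2,0,0,0, 0,0,0,0, 0,0,0,0, 0,0,0,0, 0,0,0,0]'|grep -E 'tcp|wrist'
python3 - <<'E'
from h import *
i,im=snap("wrist","w6")
s=get_state();print(s["tcp_pos"])
q=proj(i,[[.55,.021,.05]])[0].astype(int);print(q)
cv2.imwrite("pics/w6c.png",cv2.resize(im[110:310,130:390],None,fx=3,fy=3,interpolation=cv2.INTER_CUBIC))
a=im.astype(int);m=((a.min(2)>225)).astype(np.uint8)
n,l,st,ce=cv2.connectedComponentsWithStats(m)
for k in range(1,n):
    if st[k,4]>60: print(st[k],ce[k].round(1))
E
```

```text
tcp_pos: [0.5515, 0.0208, 0.0764]
wrist_force: [-3.2, -0.1, 6.9]
tcp_pos: [0.5534, 0.0206, 0.0766]
wrist_force: [-3.9, -0.7, 8.8]
tcp_pos: [0.5554, 0.0204, 0.0767]
wrist_force: [-4.6, -0.6, 8.9]
[0.55543631 0.02040517 0.07675841]
[254 221]
[ 123    0   71  107 4796] [163.8  42.8]
[448   0  64  23 923] [482.5   8. ]
[253  32  13  16  74] [258.9  40.2]
[206  49  99  34 888] [275.1  65.5]
[407  49  38  17 444] [425.8  56.9]
[241  50  15  18  90] [247.3  59.8]
[451  51  24  16 258] [461.6  58.8]
[489  53  23  15 243] [499.9  59.6]
[ 314   75  108  222 3728] [365.  225.4]
[280 143  18   7 102] [289.  146.4]
[211 144  16   6  64] [216.9 146.7]
[244 150  27  10 201] [256.1 153.9]
[279 189  18   5  88] [287.7 191. ]
[ 148  219   50   52 1391] [167.9 243.7]
[267 271  22  44 216] [280.3 299.7]
[369 305  16  21 148] [376.4 314.5]
[341 330  32  31 120] [352.7 343.2]
```

```bash
python3 -m inch '[-0.15,0,0,0, 0,0,0,0, 0,0,0,0, 0,0,0,0, 0,0,0,0]'|grep -E 'tcp|wrist'; python3 -m inch '[-0.15,0,0,0, 0,0,0,0, 0,0,0,0, 0,0,0,0, 0,0,0,0]'|grep -E 'tcp|wrist'
python3 - <<'E'
from h import *
i,im=snap("wrist","w7")
np.savez("w7.npz",**{k:np.array(v) for k,v in i.items()})
cv2.imwrite("pics/w7c.png",cv2.resize(im[110:310,130:390],None,fx=3,fy=3,interpolation=cv2.INTER_CUBIC))
E
```

```text
tcp_pos: [0.557, 0.0203, 0.0769]
wrist_force: [-4.6, -0.5, 9.7]
tcp_pos: [0.5586, 0.0202, 0.077]
wrist_force: [-4.7, 1.0, 9.5]
```

View pics/w7c.png

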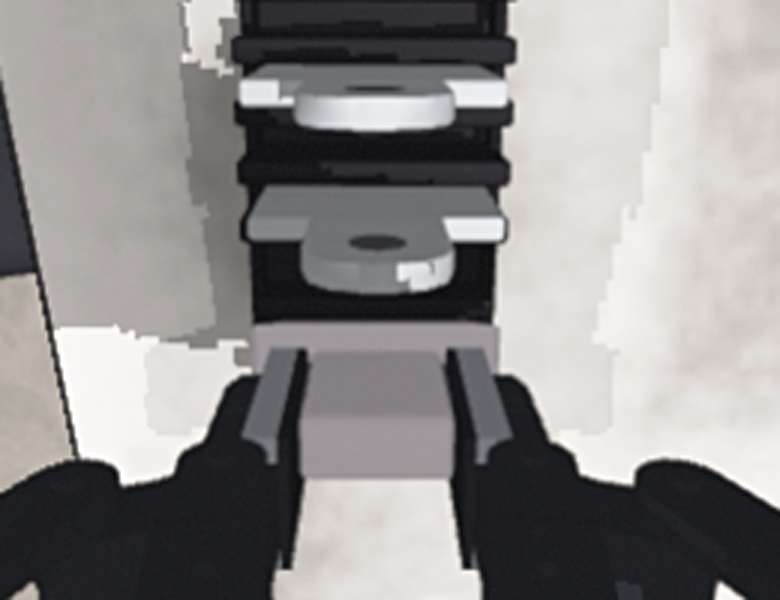

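The wedge's tab is gripped between the fingers at crop (377,415), with the body's top edge at row 323. I'll check its uprightness.

Run:
```python
from h import *
i={**np.load("w7.npz")}
g=lambda p:(np.array(p,float)+.5)/3-.5+[130,110]
for n,p,z in[("body top -x edge (-10.7)",[(375,323)],.056),("tab foot -x (-6)",[(375,351)],.056),("tab top -x (-6), +x (+6)",[(375,417),(375,478)],.088),("plate3, plate2 tab +x",[(377,292),(375,130)],.084),("plate3 sh +x",[(377,242)],.054)]:
    print(n,onplane(i,g(p),z).round(4).tolist())
```

```text
body top -x edge (-10.7) [[0.548, 0.0215, 0.056]]
tab foot -x (-6) [[0.5539, 0.021, 0.056]]
tab top -x (-6), +x (+6) [[0.5515, 0.021, 0.088], [0.5627, 0.0201, 0.088]]
plate3, plate2 tab +x [[0.5316, 0.023, 0.084], [0.5059, 0.0248, 0.084]]
plate3 sh +x [[0.532, 0.0232, 0.054]]
```

```bash
python3 -m inch '[-0.15,0,0,0, 0,0,0,0, 0,0,0,0, 0,0,0,0, 0,0,0,0]'|grep -E 'tcp|wrist'; python3 -m inch '[-0.15,0,0,0, 0,0,0,0, 0,0,0,0, 0,0,0,0, 0,0,0,0]'|grep -E 'tcp|wrist'
cat > prof.py <<'E'
from h import *
import sys
def prof(im,i):
    p=cv2.GaussianBlur(im.astype(np.float32).mean(2),(1,3),0)[205:290,248:262].mean(1)
    d=np.diff(p); print("rows/steps",[(205+k+.5,round(float(d[k]),0)) for k in range(len(d)) if abs(d[k])>3])
a={**np.load("w7.npz")};prof(cv2.imread("pics/w7.png"),a)
i,im=snap("wrist",sys.argv[1]);np.savez(sys.argv[1]+".npz",**{k:np.array(v) for k,v in i.items()});prof(im,i)
E
python3 prof.py w8
```

```text
tcp_pos: [0.5602, 0.0201, 0.077]
wrist_force: [-3.4, 0.4, 10.2]
tcp_pos: [0.5616, 0.02, 0.0771]
wrist_force: [-4.3, 0.7, 9.4]
rows/steps [(205.5, -7.0), (206.5, -30.0), (207.5, -45.0), (208.5, -26.0), (214.5, 4.0), (215.5, 24.0), (216.5, 46.0), (217.5, 42.0), (218.5, 18.0), (225.5, -6.0), (226.5, -10.0), (227.5, -7.0), (247.5, 5.0), (248.5, 7.0), (249.5, 5.0), (268.5, 20.0), (269.5, 30.0), (270.5, 16.0)]
rows/steps [(211.5, 21.0), (212.5, 43.0), (213.5, 32.0), (214.5, 10.0), (215.5, 9.0), (216.5, 12.0), (217.5, 6.0), (224.5, -9.0), (225.5, -10.0), (226.5, -3.0), (247.5, 4.0), (248.5, 7.0), (249.5, 6.0), (268.5, 20.0), (269.5, 30.0), (270.5, 16.0)]
```

```bash
cat > lean.py <<'E'
from h import *
import sys
n,foot,body=sys.argv[1],float(sys.argv[2]),float(sys.argv[3])
i={**np.load(n+".npz")}
t=onplane(i,[(255,248.5)],.088)[0];f=onplane(i,[(255,foot)],.056)[0];b=onplane(i,[(255,body)],.056)[0];e=onplane(i,[(255,269.5)],.088)[0]
print("tab top -x",t[0],"+x",e[0],"foot",f[0],"lean",(t[0]-f[0])/.032,"body edge",b[0],"lean2",((t[0]-.0047)-b[0])/.032)
E
python3 lean.py w7 226.6 217;python3 lean.py w8 225.1 216.3
```

```text
tab top -x 0.5514364688153104 +x 0.5630111786074664 foot 0.5539055226211422 lean -0.07715793143224514 body edge 0.5477659845121653 lean2 -0.032172365526716984
tab top -x 0.5545743559343318 +x 0.5661627673850823 foot 0.5560688512432441 lean -0.04670297840351015 body edge 0.5504500214001549 lean2 -0.01798954580697204
```

```bash
python3 -m inch '[-0.2,0,0,0, 0,0,0,0, 0,0,0,0, 0,0,0,0, 0,0,0,0]'|grep -E 'tcp|wrist'; python3 prof.py w9|tail -1
```

```text
tcp_pos: [0.5625, 0.02, 0.0771]
wrist_force: [-6.8, 0.3, 12.8]
rows/steps [(209.5, 4.0), (210.5, 25.0), (211.5, 41.0), (212.5, 28.0), (213.5, 7.0), (214.5, 5.0), (215.5, 12.0), (216.5, 10.0), (223.5, -6.0), (224.5, -9.0), (225.5, -6.0), (247.5, 5.0), (248.5, 7.0), (249.5, 5.0), (267.5, 6.0), (268.5, 25.0), (269.5, 28.0), (270.5, 10.0)]
```

```bash
python3 -m inch '[0,0,0,0, 0,0,0,0, 0,0,0,0, 0,0,0,0, 0,0,0,0]' -1 110 | tail -2; python3 -m inch '[0,0,-0.5,0, 0,0,-1,0, 0,0,-2,0, 0,0,-3,0, 0,0,-3,0]'; python3 -m inch '[0,0,-4,0, 0,0,-4,0, 0,0,-2,0, 0,0,0,0, 0,0,0,0]' >/dev/null; python3 st.py; python3 prof.py w10|tail -1; python3 lean.py w9 224.6 215.8
```

```text
finger_gap: 0.0235
grip_force: 107.5
clock: 24.3
tcp_pos: [0.5618, 0.0192, 0.1716]
orientation: [0.009, 0.04, 0.999, 0.004]
wrist_force: [0.8, -0.3, -0.9]
finger_gap: 0.0232
grip_force: 108.1
t 24.72 J [-0.115  0.262  0.05   1.337  0.009 -0.034] p [0.5616 0.0183 0.2729] yaw 3.0605 z [ 0.023  0.007 -1.   ]
rows/steps [(210.5, -4.0), (211.5, -21.0), (212.5, -36.0), (213.5, -26.0), (215.5, 13.0), (216.5, 10.0), (223.5, -5.0), (224.5, -9.0), (225.5, -6.0), (247.5, 6.0), (248.5, 6.0), (249.5, 4.0), (267.5, 6.0), (268.5, 19.0), (269.5, 18.0), (270.5, 7.0)]
tab top -x 0.5555166394874491 +x 0.5670948587321439 foot 0.5566222956728435 lean -0.03455175579357428 body edge 0.551012744781328 lean2 -0.006128290433716349
```

```bash
python3 -m inch '[0.55,4,0,0, 0.55,4,0,0, 0.55,4,0,0, 0.55,4,0,0, 0.55,4,0,0]' >/dev/null; python3 -m inch '[0.5,3.9,0,0, 0,0,0,-0.1, 0,0,0,-0.1025, 0,0,0,0, 0,0,0,0]' | grep grip; python3 -m inch '[0,0,2,0, 0,0,2,0, 0,0,1,0, 0,0,0,0, 0,0,0,0]'>/dev/null; python3 -m inch '[0,0,0,0, 0,0,0,0, 0,0,0,0, 0,0,0,0, 0,0,0,0]'>/dev/null; python3 st.py
```

```text
grip_force: 108.4
t 26.43 J [3.100e-01 3.640e-01 7.000e-02 1.256e+00 1.000e-03 1.880e-01] p [0.5485 0.2597 0.2231] yaw -3.0202 z [ 0.02   0.007 -1.   ]
```

```bash
python3 -m inch '[0.1,-0.1,1.5,0, 0,0,1.5,0, 0,0,1,0, 0,0,0.5,0, 0,0,0,0]'>/dev/null; python3 -m inch '[0,0,0,0, 0,0,0,0, 0,0,0,0, 0,0,0,0, 0,0,0,0]'|grep wrist
python3 - <<'E'
from h import *
i,im=snap("wrist","w11");np.savez("w11.npz",**{k:np.array(v) for k,v in i.items()})
E
python3 st.py
```

```text
wrist_force: [0.0, 1.0, -1.3]
t 27.32 J [ 3.080e-01  3.810e-01 -1.500e-02  1.153e+00  1.000e-03  1.870e-01] p [0.5484 0.2589 0.1779] yaw -3.0202 z [ 0.02   0.007 -1.   ]
```

```bash
python3 -m inch '[-0.12,0,0.3,0, 0,0,0.3,0, 0,0,0,0, 0,0,0,0, 0,0,0,0]'|grep -E 'tcp|wrist';python3 -m inch '[-0.03,0,0.2,0, 0,0,0,0, 0,0,0,0, 0,0,0,0, 0,0,0,0]'|grep -E 'tcp|wrist';python3 -m inch '[-0.03,0,0.2,0, 0,0,0,0, 0,0,0,0, 0,0,0,0, 0,0,0,0]'|grep -E 'tcp|wrist'
```

```text
tcp_pos: [0.5495, 0.259, 0.1713]
wrist_force: [0.2, -0.3, -0.6]
tcp_pos: [0.5499, 0.2591, 0.1695]
wrist_force: [-0.1, 0.3, -0.7]
tcp_pos: [0.5502, 0.2591, 0.1675]
wrist_force: [0.3, -0.2, -0.8]
```

```bash
python3 -m inch '[-0.06,0,0.2,0, 0,0,0,0, 0,0,0,0, 0,0,0,0, 0,0,0,0]'|grep -E 'tcp|wrist';python3 -m inch '[-0.06,0,0.2,0, 0,0,0,0, 0,0,0,0, 0,0,0,0, 0,0,0,0]'|grep -E 'tcp|wrist';python3 -m inch '[-0.06,0,0.2,0, 0,0,0,0, 0,0,0,0, 0,0,0,0, 0,0,0,0]'|grep -E 'tcp|wrist'
```

```text
tcp_pos: [0.5509, 0.2592, 0.1655]
wrist_force: [-0.9, -0.3, -1.1]
tcp_pos: [0.5513, 0.2593, 0.1634]
wrist_force: [-0.6, -0.3, -0.5]
tcp_pos: [0.552, 0.2593, 0.1614]
wrist_force: [-1.1, -0.4, -0.9]
```

```bash
python3 -m inch '[-0.06,0,0.2,0, 0,0,0,0, 0,0,0,0, 0,0,0,0, 0,0,0,0]'|grep -E 'tcp|wrist';python3 -m inch '[-0.06,0,0.2,0, 0,0,0,0, 0,0,0,0, 0,0,0,0, 0,0,0,0]'|grep -E 'tcp|wrist'
```

```text
tcp_pos: [0.5527, 0.2594, 0.1594]
wrist_force: [-1.2, 0.1, -1.1]
tcp_pos: [0.5532, 0.2596, 0.1574]
wrist_force: [-2.3, -0.5, -1.0]
```

```bash
python3 -m inch '[0,0,0.2,0, 0,0,0,0, 0,0,0,0, 0,0,0,0, 0,0,0,0]'|grep -E 'tcp|wrist';python3 -m inch '[0,0,0.2,0, 0,0,0,0, 0,0,0,0, 0,0,0,0, 0,0,0,0]'|grep -E 'tcp|wrist'; python3 st.py
```

```text
tcp_pos: [0.5538, 0.2597, 0.1558]
wrist_force: [-1.2, 0.3, 2.7]
tcp_pos: [0.5542, 0.2597, 0.1541]
wrist_force: [0.3, -0.5, 5.2]
t 31.48 J [ 3.070e-01  4.040e-01 -4.100e-02  1.103e+00  1.000e-03  1.850e-01] p [0.5542 0.2597 0.1541] yaw -3.0203 z [ 0.021  0.008 -1.   ]
```

```bash
cat > lk.py <<'E'
from h import *
import sys
i,im=snap("scene",sys.argv[1]);a=cv2.cvtColor(cv2.imread("pics/scene0.png"),6);b=cv2.cvtColor(im,6)
c=np.array([.594,.267]);X=np.array([np.cos(.121),np.sin(.121)]);Y=np.array([-X[1],X[0]])
S=lambda x,y,z:np.r_[c+X*x/1e3+Y*y/1e3,z]
def trk(n,P,xd=0):
    p=proj(i,P).astype(np.float32).reshape(-1,1,2)
    q,st,e=cv2.calcOpticalFlowPyrLK(a,b,p,None,winSize=(9,9),maxLevel=1)
    u=proj(i,[v+np.r_[X*1e-3,0] for v in P])-p[:,0]
    d=(q-p)[:,0];mm=(d*u).sum(1)/(u*u).sum(1);perp=d-mm[:,None]*u
    print(n,"mm",mm.round(2),"perp px",np.linalg.norm(perp,axis=1).round(2),"st",st.ravel(),"err",e.ravel().round(1))
trk("rail +y end",[S(42,75,.1155),S(45,75,.1155),S(42,75,.10),S(42,72,.1155),S(45,72,.1155)])
trk("box",[S(41,70,.118),S(-21,70,.118),S(-21,60,.118),S(10,68,.118),S(-15,68,.118)])
trk("fixed platform",[S(90,95,.07),S(-90,95,.07),S(0,95,.07),S(-60,80,.07)])
E
python3 lk.py sA; python3 -m inch '[-0.06,0,0.2,0, 0,0,0,0, 0,0,0,0, 0,0,0,0, 0,0,0,0]'|grep -E 'tcp|wrist';python3 -m inch '[-0.06,0,0.2,0, 0,0,0,0, 0,0,0,0, 0,0,0,0, 0,0,0,0]'|grep -E 'tcp|wrist';python3 lk.py sB
```

```text
rail +y end mm [1.74 1.8  2.73 1.79 1.95] perp px [0.42 0.33 0.84 0.35 0.43] st [1 1 1 1 1] err [13.  13.9 11.1 14.6 14.7]
box mm [  1.99   2.38   2.81 236.31   2.23] perp px [ 0.53  0.57  0.52 66.96  0.53] st [1 1 1 1 1] err [14.7  9.7  6.4 21.7 10.7]
fixed platform mm [-14.93  -0.87   0.13   0.  ] perp px [0.49 0.8  0.31 0.  ] st [1 1 1 1] err [14.2 13.5 14.8 23.1]
tcp_pos: [0.5548, 0.2598, 0.1523]
wrist_force: [0.1, -0.4, 6.6]
tcp_pos: [0.5555, 0.26, 0.1505]
wrist_force: [-0.6, 0.1, 7.0]
rail +y end mm [2.96 3.01 3.36 3.11 3.24] perp px [0.44 0.33 0.45 0.37 0.48] st [1 1 1 1 1] err [13.2 14.2 12.1 15.2 15.3]
box mm [  3.25   3.68   3.89 233.8    3.57] perp px [ 0.58  0.51  0.44 67.17  0.56] st [1 1 1 1 1] err [14.8 10.8  5.8 22.  10.8]
fixed platform mm [-14.94  -0.88   0.1    0.02] perp px [0.5  0.8  0.31 0.01] st [1 1 1 1] err [14.2 13.5 14.6 22.8]
```

```bash
python3 -m inch '[-0.05,0,0.2,0, 0,0,0,0, 0,0,0,0, 0,0,0,0, 0,0,0,0]'|grep -E 'tcp|wrist';python3 -m inch '[-0.02,0,0.13,0, 0,0,0,0, 0,0,0,0, 0,0,0,0, 0,0,0,0]'|grep -E 'tcp|wrist|gr|fin';python3 lk.py sC; python3 st.py
```

```text
tcp_pos: [0.556, 0.26, 0.1488]
wrist_force: [-0.3, -0.1, 8.6]
tcp_pos: [0.5563, 0.2601, 0.1479]
wrist_force: [-0.3, 0.5, 10.7]
finger_gap: 0.0233
grip_force: 109.8
rail +y end mm [3.76 3.76 3.72 3.82 3.99] perp px [0.42 0.36 0.14 0.36 0.49] st [1 1 1 1 1] err [14.7 13.1 12.  14.7 13.8]
box mm [  4.06   4.51   4.79 237.55   4.49] perp px [ 0.6   0.51  0.45 66.88  0.58] st [1 1 1 1 1] err [13.8  9.7  5.7 22.4 10.1]
fixed platform mm [-1.418e+01 -9.200e-01  1.700e-01  1.000e-02] perp px [0.47 0.8  0.31 0.  ] st [1 1 1 1] err [14.1 13.6 14.8 23.1]
t 33.3 J [ 3.06e-01  4.11e-01 -4.70e-02  1.09e+00  1.00e-03  1.85e-01] p [0.5563 0.2601 0.1479] yaw -3.0202 z [ 0.021  0.008 -1.   ]
```

```bash
python3 -m inch '[0,0,0.08,0, 0,0,0,0, 0,0,0,0, 0,0,0,0, 0,0,0,0]'|grep -E 'tcp|wrist';python3 -m inch '[0,0,0,0, 0,0,0,0, 0,0,0,0, 0,0,0,0, 0,0,0,0]'|grep -E 'tcp|wrist|gr|fin';python3 lk.py sD|head -2
python3 - <<'E'
from workcell import env
print(env.hand_in())
E
```

```text
tcp_pos: [0.5564, 0.2601, 0.1474]
wrist_force: [-1.3, -0.3, 11.4]
tcp_pos: [0.5565, 0.2602, 0.1474]
wrist_force: [-0.9, -0.9, 11.6]
finger_gap: 0.0233
grip_force: 109.9
rail +y end mm [3.95 3.95 3.16 4.05 4.15] perp px [0.4  0.33 0.3  0.35 0.43] st [1 1 1 1 1] err [14.4 12.7 11.7 14.8 14. ]
box mm [  4.24   4.43   4.61 233.65   4.2 ] perp px [ 0.58  0.63  0.49 67.13  0.63] st [1 1 1 1 1] err [13.7 10.7  7.  22.7 10.8]
the job is handed in; nothing more can be done
None
```

I handed the job in with one packing plate upright on the platform beside the box, the wedge gripped and pressed down, and the sprung rail pushed back about 4 mm by camera estimate; plates 2 and 3 stayed in the stand.

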